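# Divert sample vials into the round bowl

## Task

Swing the chute's flap fully over so that it feeds the round steel bowl and shuts off the exit to the square tray. Then pour the three vials from the scoop into the mouth of the chute so that all of them slide into the bowl, and set the scoop back down upright on the bench.

Things in the scene. Friction and masses are not known exactly. Their poses are not given: they have to be found in the camera images.
- chute: fixed diverter chute, steel with clear front and back; origin on the bench under its centre. Open mouth on top, 205 mm up, 120 mm (x) by 114 mm (y), over the origin. Inside, smooth ramps fall from a ridge 140 mm up to exits on its +y and -y sides: one feeds the bowl, the other a square 140 mm tray, each 145 mm off along y. Vials slide on the steel at slopes over 20 degrees
- flap (a joint): angle of the 70 mm tall flap inside the chute, hinged at the ridge, 140 mm up, about the chute's x. 0 is upright; positive leans to the chute's +y and shuts the +y exit, so vials slide out at -y; negative the reverse. Stops at -0.75 and +0.75 (fully over). Starts near upright, stays where left; moving it takes about 1.2 N at the knob
- flap_knob (a point): centre of the white ball knob (22 mm) on the flap's lever, a 10 mm rod outside the chute at x = -90 mm in the chute's frame. The knob is 100 mm from the hinge and leans with the flap: 240 mm above the bench when upright; 213 mm up and 68 mm to the side when fully over
- bowl: round steel bowl, 150 mm across the rim and 50 mm high, fixed, under one exit of the chute (either side); origin at the centre of its underside
- scoop_grip (a point): point on the scoop's upright white grip (16 mm along x, 24 mm along y, top 105 mm above the scoop's underside), on its centre line, 80 mm above the underside. Axes of the scoop, z up; it opens to its -x. Steel, about 180 g, 100 mm long, 72 mm wide, walls 30 mm high, level floor; loosely holds the three vials
- scoop_lip (a point): middle of the scoop's open front edge, from which the vials slide out when that edge is tipped down; 108 mm along -x from the grip point and 77 mm below it
- vial1_center (a point): one of three square glass sample vials with white caps, each 16 x 16 x 28 mm and 12 g, lying loose in the scoop; this point is its centre, x along its length
- vial2_center (a point): one of three square glass sample vials with white caps, each 16 x 16 x 28 mm and 12 g, lying loose in the scoop; this point is its centre, x along its length
- vial3_center (a point): one of three square glass sample vials with white caps, each 16 x 16 x 28 mm and 12 g, lying loose in the scoop; this point is its centre, x along its length

How it is judged (in metres and radians):
On the way, in this order (a step that is already met when the one before it is completed fails the run):
1. the flap is swung over to feed the bowl while the vials are still in the scoop (((y of bowl in the frame of chute above 0 m and value of joint flap below -0.57 rad) or (y of bowl in the frame of chute below 0 m and value of joint flap above 0.57 rad)) and distance between each of vial1_center, vial2_center, vial3_center and scoop_lip below 0.11 m), for 0.1 s.
2. vials pass through the chute (((x of vial1_center in the frame of chute between -0.06 and 0.06 m and y of vial1_center in the frame of chute between -0.058 and 0.058 m and z of vial1_center in the frame of chute between 0.08 and 0.2 m) or (x of vial2_center in the frame of chute between -0.06 and 0.06 m and y of vial2_center in the frame of chute between -0.058 and 0.058 m and z of vial2_center in the frame of chute between 0.08 and 0.2 m) or (x of vial3_center in the frame of chute between -0.06 and 0.06 m and y of vial3_center in the frame of chute between -0.058 and 0.058 m and z of vial3_center in the frame of chute between 0.08 and 0.2 m))), for 0.02 s.
At the end, for the whole second after the job is handed in: all three vials lie in the round bowl (centres within 72 mm of its centre, below 60 mm), and the scoop stands upright (within 10 degrees) on the bench (grip point 68 to 92 mm up) (horizontal distance between each of vial1_center, vial2_center, vial3_center and bowl below 0.072 m and height (world z) of each of vial1_center, vial2_center, vial3_center below 0.06 m and angle between scoop_grip's own z axis and vertical below 0.17 rad and height (world z) of scoop_grip between 0.068 and 0.092 m); the robot touches nothing.
It fails at once if the scoop is tipped out straight over the bowl instead of into the chute (angle between scoop_grip's own z axis and vertical above 0.6 rad and horizontal distance between scoop_lip and bowl below 0.07 m).
It also fails if it takes over 72 s, if anything falls off the work surface, if the arm or the gripper's body presses on something with over 40 N, if the wrist force passes 120 N, or if a joint passes its speed limit or range.

## Robot

A 6-joint arm with a two-finger parallel gripper is mounted at the origin on the work surface. World frame = base frame: x ahead of the robot, y to its left, z up, the work surface at z = 0. Lengths are in mm, angles in degrees, forces in N, time in s.
With the tool pointing down it reaches from about 275 to 975 mm from the base axis. Payload 8.4 kg.
Tool frame: the origin (TCP) lies between the finger pads; the fingertips stand 25 mm ahead of it and the grasp point (between the pads) lies 6 mm ahead of it (r.tip_extent is the distance from the TCP to the fingertips, in mm); z points along the fingers, y is the line along which they close (so a half turn about z gives the same grasp; the last joint's range is limited). The gripper opens to 92 mm and grips with 3 to 60 N. Pads are 20 mm wide; open, the fingers measure 128 mm over their backs; the gripper's body (75 mm by 189 mm) begins 69 mm behind the grasp point.
Start: joints at [73.545, 20.225, 93.587, -0, 66.188, -0.138], TCP at [175.602, 599.827, 239.583] pointing down, gripper open.
Joint ranges: [-150.9, 150.9], [-52.94, 120.26], [3.33, 152.33], [-74.26, 254.26], [0, 154.13], [-172.89, 172.89]. Speed limits (degrees/s): [127.2, 127.2, 159.86, 180, 180, 180].

## Interface

Orientations are given as a 3x3 rotation matrix whose columns are the frame's x, y, z axes.
In Python, from rig import sensors, eyes, r, finder gives the robot as it stands.
- The arm moves only by the tool step_arm, never from a script. Its argument "commands" is a list of rows, each a list of 2 entries, a list of its own where there are three numbers: the shift along the tool's x, y, z in units of 0.15 m (1.0 is 0.15 m), then the turn about the tool's z in units of 1.5 rad (1.0 is 1.5 rad). In form: [[[dx, dy, dz], roll], ...]. A call has 1 to 12 rows; each row is the pose to reach, as a shift and turn from the pose commanded when the call began, along the tool's axes at that moment; what a row does not reach only later rows make up. A row lasts 1/10 s, in which the tool goes at most 50 mm and 8.59 degrees, less where a joint would pass 70% of its speed; a pose out of reach is approached as far as the arm can. A call with a number of a shift or a turn outside -1 to 1 is refused whole. A call with a gripper value outside its range is refused whole. "claw" is the opening, from 0 (shut) to 1 (fully open), set as the call begins (left out, the last holds). The fingers move at their own pace and stop on an object; "force" is the grip in N (left out, the last holds). Time passes only in rows, so rows that repeat a pose let the fingers close. It gives the time, the measured TCP pose, the force, the opening and the grip force at its end, in the units of the state.
- sensors.get_state(): the state, without advancing time (a new reading comes with each control period).
- eyes.get_image(name): name is "scene" or "top" or "wrist"; returns (picture, depth): 420x560x3 uint8, red, green, blue; 420x560 float32, mm along the optical axis (not along the pixel's ray), 0 where there is no reading.
- eyes.camera_model(name): a dict with "mtx" (3x3 intrinsics, pixels), "position" and "rotation" of the camera in the world. Camera axes: x right, y down, z forward; pixel columns grow to the right and rows downward; lengths in mm; the calibration is good to about 2 mm. The wrist camera is an equidistant fisheye: a pixel r from the principal point sees the ray r / f radians off the axis. A picture is of the moment at which its call begins: read the wrist's pose just before it. camera_model takes no time and is no camera call; for the wrist camera it gives the pose at the moment of the call.
- r.sign_off(): hands the job in; it is judged then, once.
Trained networks look in the newest picture that a camera, given by its name, has taken for a name from the list of things; names that differ only in an ending like _2 or _b are one class to them, and where a whole thing is asked for, a point or a joint stands for the part that bears it (a point fixed in the world has none). Each returns a list of dicts, best first, with "p" (0 to 1); they miss things now and then, are a little off and sometimes report something else, mostly with a low value. They report only what shows in the picture. A call takes as long as a camera call.
- finder.recognise(camera, name): "xy" ([column, row] in pixels, amid what is visible of it).
- finder.cut_out(camera, name): "region" (420x560 bool, what is visible of it) and "xy" ([column, row] in pixels, amid what is visible of it).
- finder.place_of(camera, name): "xy" ([column, row] in pixels: a listed point, or the origin of a listed thing).
The state is a dict: "time": time; "qpos": joint angles; "qvel": joint speeds; "tau": joint torques, N m; "eef_pos": TCP position; "tcp_rot": TCP orientation; "contact_force": force on the tool from outside, world axes, zero at the start; "ft_torque": the same for the moment, N m; "gripper_width": finger opening in mm; "grip_force": force on a finger pad.
Only numpy, scipy, OpenCV 4.12 (cv2) and the standard library are available. Lean on these libraries where they do the work, as an engineer would, in place of code of your own. Each camera call takes 0.05 s, during which the arm holds its last target. There are 200 camera calls.

## Working session

There is one attempt and no reset: what is moved stays moved. The work goes in short steps, Python scripts to look and compute and a tool call to move; the robot and the scene stay as the last step left them, time stands still between calls to the robot, and variables do not carry over. Pictures are saved under pics/ and viewed, at most 10 in all, crops included, and the job is handed in when it is done.

Besides the shell and the picture viewer there is one more tool, called by a JSON object that holds its "api" and its "payload", one argument or row to a line. step_arm: Moves the arm, as the interface text tells. Its arguments: {"type":"object","properties":{"commands":{"type":"array","items":{"type":"array"}},"claw":{"type":"number"},"force":{"type":"number"}},"required":["commands"]}

```bash
mkdir -p pics; cat > h.py <<'E'
import numpy as np, cv2
from rig import sensors, eyes, r, finder
def unproj(cam,xy,d):
    m=eyes.camera_model(cam);K=np.array(m["mtx"]);p=np.linalg.inv(K)@[xy[0],xy[1],1]
    return np.array(m["rotation"])@(p*d)+np.array(m["position"])
def atz(cam,xy,z):
    m=eyes.camera_model(cam);K=np.array(m["mtx"]);p=np.array(m["rotation"])@(np.linalg.inv(K)@[xy[0],xy[1],1])
    c=np.array(m["position"]);return c+p*(z-c[2])/p[2]
def snap(cam,name):
    im,d=eyes.get_image(cam);cv2.imwrite(f"pics/{name}.png",im[:,:,::-1]);return im,d
E
python3 - <<'E'
from h import *
np.set_printoptions(precision=1,suppress=True)
Z=dict(chute=0,flap_knob=235,bowl=0,scoop_grip=80,scoop_lip=3,vial1_center=12)
for c in("scene","top"):
    im,d=snap(c,c+"0")
    m=eyes.camera_model(c);print(c,np.array(m["position"]),np.array(m["rotation"])[:,2])
    for n in Z:
        for o in finder.place_of(c,n)[:3]:
            x,y=o["xy"];dd=d[int(y),int(x)]
            print(n,round(o["p"],2),np.array(o["xy"]),"atz",atz(c,o["xy"],Z[n]),"dep",unproj(c,o["xy"],dd))
print(sensors.get_state())
E
```

```text
scene [967.2 508.2 679.9] [-0.6 -0.5 -0.6]
chute 0.73 [170.  253.2] atz [ 608.3 -174.7    0. ] dep [ 644.7 -105.5   68.9]
flap_knob 0.65 [189.7 151.7] atz [ 518.6 -167.6  235. ] dep [ 524.7 -158.3  241.1]
flap_knob 0.25 [362.4 332.4] atz [653.5 358.1 235. ] dep [499.9 284.6  17.2]
flap_knob 0.21 [394.6 330.3] atz [623.3 385.8 235. ] dep [440.  320.6  -2. ]
bowl 0.61 [206.9 291.7] atz [625.4 -19.    0. ] dep [626.  -18.    1.3]
bowl 0.35 [363.5 341.1] atz [502.8 291.4   0. ] dep [514.9 297.1  17.7]
scoop_grip 0.72 [346.3 324.6] atz [549.6 276.5  80. ] dep [559.1 281.8  93.7]
scoop_lip 0.63 [394.4 331.5] atz [446.6 323.1   3. ] dep [442.8 321.7  -1.9]
vial1_center 0.6 [360.4 331.2] atz [496.5 278.6  12. ] dep [500.4 280.5  17.5]
top [ 270.    37.  1293.6] [ 0.2  0.  -1. ]
chute 0.97 [358.  182.3] atz [ 620.4 -171.3    0. ] dep [ 587.4 -151.7  121.7]
chute 0.31 [183.1 199.3] atz [569.7 289.7   0. ] dep [546.3 270.  100.8]
flap_knob 0.81 [375.6 199.4] atz [ 519.1 -170.5  235. ] dep [ 514.8 -167.   253. ]
bowl 0.84 [303.1 181.8] atz [620.4 -25.8   0. ] dep [619.5 -25.7   3.1]
scoop_grip 0.66 [181.4 201.7] atz [545.1 278.   80. ] dep [539.1 272.8 106.2]
scoop_lip 0.94 [173.  244.8] atz [448.5 309.4   3. ] dep [448.6 309.6   2.4]
vial1_center 0.39 [182.4 225.2] atz [498.4 285.9  12. ] dep [497.3 284.7  18.3]
{'time': 0.7, 'qpos': array([73.5, 20.2, 93.6,  0. , 66.2, -0.1]), 'qvel': array([ 0.1, -0. ,  0. , -0.1, -0.1,  0. ]), 'tau': array([  0. , -59.4, -33.5,   0.1,   0. ,  -0. ]), 'eef_pos': array([175.6, 599.8, 239.6]), 'tcp_rot': array([[-1. ,  0.3,  0. ],
       [ 0.3,  1. ,  0. ],
       [ 0. ,  0. , -1. ]]), 'contact_force': array([-1. ,  0.3,  1.1]), 'ft_torque': array([-0., -0.,  0.]), 'grip_force': 0.0, 'gripper_width': 91.89705955044835}
```

```bash
python3 - <<'E'
import cv2,numpy as np
a=cv2.imread("pics/scene0.png")[100:400,100:500];b=cv2.imread("pics/top0.png")[120:320,130:430]
cv2.imwrite("pics/s1.png",cv2.resize(a,(800,600)));cv2.imwrite("pics/t1.png",cv2.resize(b,(800,533)))
from h import *
print(np.array(sensors.get_state()["tcp_rot"]))
E
```

```text
[[-9.59707236e-01  2.81001816e-01  1.51234662e-05]
 [ 2.81001816e-01  9.59707235e-01  5.31850487e-05]
 [ 4.30995355e-07  5.52917976e-05 -9.99999998e-01]]
```

View pics/s1.png

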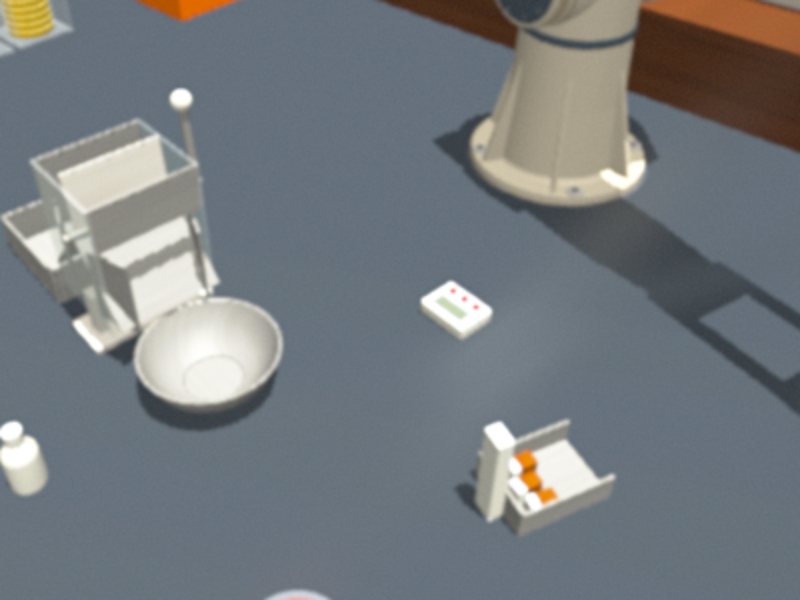

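View pics/t1.png

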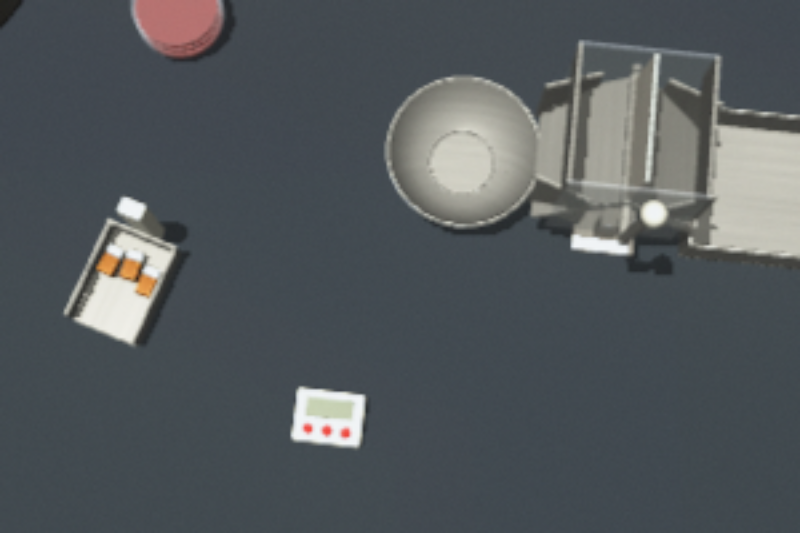

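The scene view shows the chute at crop (120,230) with its knob up at (180,98) on the robot's side. The bowl is on the +y side at (210,355). The scoop is at (540,480), with its lip facing the robot and the three orange vials near the grip. The top view agrees. The flap therefore has to go negative, which means pushing the knob toward world -y.

```bash
python3 - <<'E'
from h import *
np.set_printoptions(precision=1,suppress=True)
P=[atz("top",(130+u*.375,120+v*.375),205) for u,v in((580,42),(720,56),(715,200),(570,183))]
P=np.array(P);print(P,P.mean(0))
for n in("scoop_grip","bowl","flap_knob"):
  for c in("scene","top"):
    eyes.get_image(c)
    for o in finder.cut_out(c,n)[:1]:
        im,d=eyes.get_image(c);R=o["region"];ys,xs=np.nonzero(R)
        Q=np.array([unproj(c,(x,y),d[y,x]) for x,y in zip(xs,ys)])
        print(n,c,o["p"],len(Q),np.median(Q,0),np.percentile(Q,3,axis=0),np.percentile(Q,97,axis=0))
        if n=="scoop_grip":
            T=Q[(Q[:,2]>98)];print(" top",len(T),T.mean(0))
            rim=Q[(Q[:,2]>22)&(Q[:,2]<60)]; B=Q[Q[:,2]<60][:,:2].astype(np.float32)
            if len(B)>10: print(cv2.minAreaRect(B))
E
```

```text
[[ 674.  -116.8  205. ]
 [ 662.7 -235.7  205. ]
 [ 536.6 -226.7  205. ]
 [ 550.  -106.3  205. ]] [ 605.8 -171.3  205. ]
scoop_grip scene 0.79 2020 [516.4 293.7  17.7] [445.6 268.1   0.9] [560.8 347.4 104.1]
 top 137 [573.9 293.  132.9]
((496.1716613769531, 292.0603332519531), (93.15399169921875, 127.6812515258789), 67.5247573852539)
scoop_grip top 0.89 1058 [495.4 301.9   5.8] [447.8 258.9  -1.3] [551.1 345.6 104.8]
 top 66 [527.8 261.1 194.4]
((502.9884338378906, 299.55865478515625), (72.76961517333984, 114.680419921875), 67.56979370117188)Traceback (most recent call last):
  File "<stdin>", line 10, in <module>
  File "h.py", line 4, in unproj
    m=eyes.camera_model(cam);K=np.array(m["mtx"]);p=np.linalg.inv(K)@[xy[0],xy[1],1]
ValueError: time passes only in moves, steps and waits
```

{"api": "step_arm", "payload": {
  "commands": [
    [[0,0,-0.4],0],
    [[-0.3,-0.3,-0.4],0],
    [[-0.6,-0.6,-0.4],0],
    [[-0.6,-0.9,-0.4],0],
    [[-0.6,-1,-0.4],0],
    [[-0.6,-1,-0.4],0]
  ],
  "claw": 0
}}

```text
time: 1.75
eef_pos: [219.5, 427.1, 299.8]
tcp_rot: [[-0.959, 0.283, -0.0], [0.283, 0.959, -0.001], [-0.0, -0.001, -1.0]]
contact_force: [0.4, 0.4, 0.1]
gripper_width: 46.1
grip_force: 0.0
```

{"api": "step_arm", "payload": {
  "commands": [
    [[-0.2,-0.2,0],0],
    [[-0.4,-0.4,0],0],
    [[-0.6,-0.6,0],0],
    [[-0.8,-0.8,0],0],
    [[-0.98,-0.99,0],0],
    [[-0.98,-0.99,0],0]
  ]
}}

```text
time: 2.35
eef_pos: [321.1, 244.4, 299.9]
tcp_rot: [[-0.959, 0.284, 0.001], [0.284, 0.959, -0.001], [-0.001, -0.0, -1.0]]
contact_force: [0.6, 0.1, -0.8]
gripper_width: 0.6
grip_force: 0.0
```

{"api": "step_arm", "payload": {
  "commands": [
    [[-0.2,-0.2,0],0],
    [[-0.4,-0.4,0],0],
    [[-0.6,-0.6,0],0],
    [[-0.8,-0.8,0],0],
    [[-0.98,-0.99,0],0],
    [[-0.98,-0.99,0],0]
  ]
}}

```text
time: 2.95
eef_pos: [421.1, 60.7, 299.8]
tcp_rot: [[-0.959, 0.284, 0.001], [0.284, 0.959, -0.001], [-0.002, -0.0, -1.0]]
contact_force: [-0.8, 0.8, -0.6]
gripper_width: 0.7
grip_force: 0.0
```

{"api": "step_arm", "payload": {
  "commands": [
    [[-0.2,-0.2,0],0],
    [[-0.4,-0.4,0],0],
    [[-0.6,-0.6,0],0],
    [[-0.8,-0.8,0],-0.06],
    [[-0.98,-0.99,0],-0.12],
    [[-0.98,-0.99,0],-0.12],
    [[-0.98,-0.99,0],-0.12]
  ]
}}

```text
time: 3.65
eef_pos: [518.5, -120.1, 299.1]
tcp_rot: [[-0.994, 0.106, -0.001], [0.106, 0.994, 0.001], [0.001, 0.001, -1.0]]
contact_force: [-0.1, -0.0, 0.1]
gripper_width: 0.6
grip_force: 0.0
```

{"api": "step_arm", "payload": {
  "commands": [
    [[0,0,0.25],0],
    [[0,0,0.51],0],
    [[0,0,0.51],0],
    [[0,-0.1,0.51],0],
    [[0,-0.18,0.51],0],
    [[0,-0.25,0.51],0],
    [[0,-0.3,0.51],0],
    [[0,-0.35,0.51],0],
    [[0,-0.4,0.51],0],
    [[0,-0.44,0.51],0],
    [[0,-0.44,0.51],0]
  ]
}}

```text
time: 4.75
eef_pos: [510.9, -187.4, 223.1]
tcp_rot: [[-0.994, 0.105, -0.0], [0.105, 0.994, -0.0], [0.0, -0.0, -1.0]]
contact_force: [0.7, 0.7, -0.1]
gripper_width: 0.5
grip_force: 0.0
```

```bash
python3 - <<'E'
from h import *
im,d=snap("scene","s2");im2,d2=snap("top","t2")
a=cv2.resize(im[100:260,110:270],(480,480));b=cv2.resize(im2[130:230,270:430],(768,480))[:,:]
b=cv2.resize(im2[140:220,310:390],(320,320));b=cv2.copyMakeBorder(b,0,160,0,0,0)
cv2.imwrite("pics/c2.png",np.hstack([a,b])[:,:,::-1])
for c in("scene","top"):
    for o in finder.place_of(c,"flap_knob")[:2]: print(c,o, [atz(c,o["xy"],z).round() for z in(213,225)])
E
```

```text
scene {'xy': [178.6, 150.8], 'p': 0.59} [array([ 511., -222.,  213.]), array([ 522., -204.,  225.])]
top {'xy': [357.4, 185.6], 'p': 0.59} [array([ 555., -135.,  213.]), array([ 552., -134.,  225.])]
```

View pics/c2.png

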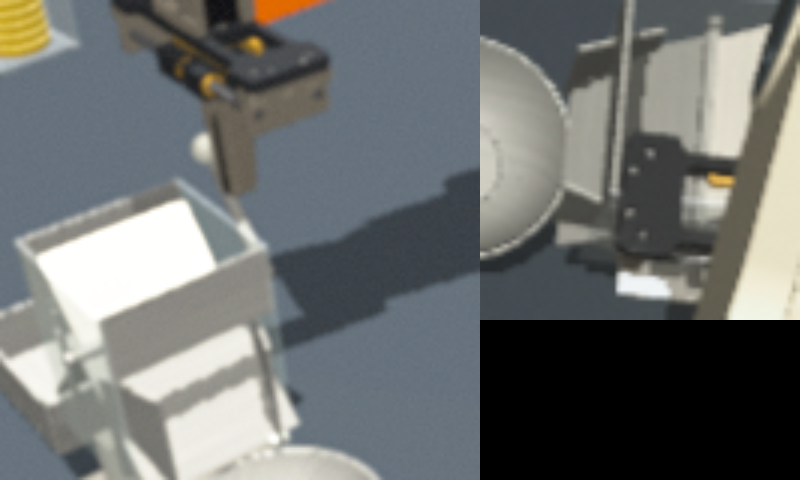

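The lever is leaning to -y ahead of the fingers, with the knob at about (203,148) in the crop, and the white flap face shows well over. I'll push the last few millimetres.

{"api": "step_arm", "payload": {
  "commands": [
    [[0,-0.02,0],0],
    [[0,-0.04,0],0],
    [[0,-0.055,0],0],
    [[0,-0.07,0],0],
    [[0,-0.07,0],0]
  ]
}}

```text
time: 5.45
eef_pos: [509.9, -197.3, 223.1]
tcp_rot: [[-0.994, 0.105, 0.0], [0.105, 0.994, -0.0], [-0.0, -0.0, -1.0]]
contact_force: [-0.2, 0.5, -0.2]
gripper_width: 0.4
grip_force: 0.2
```

{"api": "step_arm", "payload": {
  "commands": [
    [[0,-0.015,0],0],
    [[0,-0.03,0],0],
    [[0,-0.03,0],0]
  ]
}}

```text
time: 5.75
eef_pos: [509.6, -199.4, 223.1]
tcp_rot: [[-0.994, 0.106, 0.0], [0.106, 0.994, 0.004], [0.0, 0.004, -1.0]]
contact_force: [2.2, 12.7, 2.9]
gripper_width: 0.7
grip_force: 5.6
```

{"api": "step_arm", "payload": {
  "commands": [
    [[0,-0.015,0],0],
    [[0,-0.03,0],0],
    [[0,-0.03,0],0]
  ]
}}

```text
time: 6.05
eef_pos: [509.5, -200.6, 223.2]
tcp_rot: [[-0.994, 0.106, 0.001], [0.106, 0.994, 0.01], [0.0, 0.01, -1.0]]
contact_force: [3.4, 28.8, 8.3]
gripper_width: 0.5
grip_force: 13.1
```

{"api": "step_arm", "payload": {
  "commands": [
    [[0,0.06,0],0],
    [[0,0.12,0],0],
    [[0,0.3,-0.25],0],
    [[0,0.5,-0.5],0],
    [[0,0.8,-0.5],0],
    [[0,1,-0.5],0],
    [[0,1,-0.5],0]
  ],
  "claw": 1
}}

```text
time: 6.75
eef_pos: [524.9, -54.1, 298.4]
tcp_rot: [[-0.995, 0.102, 0.001], [0.102, 0.995, 0.0], [-0.001, 0.0, -1.0]]
contact_force: [0.6, -0.6, -0.0]
gripper_width: 54.4
grip_force: 0.0
```

{"api": "step_arm", "payload": {
  "commands": [
    [[0,0.3,0],0],
    [[0,0.6,0],0],
    [[0,0.9,0],0],
    [[0,1,0],0]
  ]
}}

```text
time: 7.15
eef_pos: [540.7, 94.7, 297.9]
tcp_rot: [[-0.995, 0.103, 0.0], [0.103, 0.995, 0.0], [-0.0, 0.0, -1.0]]
contact_force: [-0.0, -0.5, -0.7]
gripper_width: 86.4
grip_force: 0.0
```

{"api": "step_arm", "payload": {
  "commands": [
    [[0,0.3,0],0],
    [[0,0.6,0],0.06],
    [[0.05,0.9,0],0.12],
    [[0.09,1,0],0.19],
    [[0.09,1,0],0.19],
    [[0.09,1,0],0.19]
  ]
}}

```text
time: 7.75
eef_pos: [542.8, 241.9, 297.8]
tcp_rot: [[-0.926, 0.377, -0.0], [0.377, 0.926, -0.001], [-0.0, -0.001, -1.0]]
contact_force: [-0.6, 0.1, 0.6]
gripper_width: 91.9
grip_force: 0.0
```

```bash
python3 - <<'E'
from h import *
np.set_printoptions(precision=1,suppress=True)
im,d=snap("scene","s3")
o=finder.place_of("scene","scoop_grip")[:1];print(o,[atz("scene",k["xy"],80) for k in o])
for n in ["flap_knob"]:
    o=finder.place_of("scene",n)[:1];print(o,[atz("scene",k["xy"],213) for k in o])
m=eyes.camera_model("wrist");w,dw=snap("wrist","w3")
K=np.array(m["mtx"])
for n,z in(("scoop_grip",80),("scoop_lip",3)):
  for o in finder.place_of("wrist",n)[:2]:
    v=np.array([(o["xy"][0]-K[0,2])/K[0,0],(o["xy"][1]-K[1,2])/K[1,1]]);t=np.hypot(*v)
    ray=np.array(m["rotation"])@np.array([*(np.sin(t)*v/t),np.cos(t)]);c=np.array(m["position"])
    print(n,o,c+ray*(z-c[2])/ray[2])
print(sensors.get_state()["eef_pos"])
cv2.imwrite("pics/c3.png",np.hstack([cv2.resize(im[100:260,110:270],(380,380)),cv2.resize(w,(420,380))])[:,:,::-1])
E
```

```text
[{'xy': [348.5, 327.4], 'p': 0.82}] [array([551.8, 282.7,  80. ])]
[{'xy': [176.3, 149.8], 'p': 0.86}] [array([ 511.4, -229.9,  213. ])]
scoop_grip {'xy': [310.6, 183.3], 'p': 0.65} [552.5 280.4  80. ]
scoop_lip {'xy': [306.3, 87.4], 'p': 0.57} [446.1 324.6   3. ]
[542.9 242.  298.2]
```

View pics/c3.png

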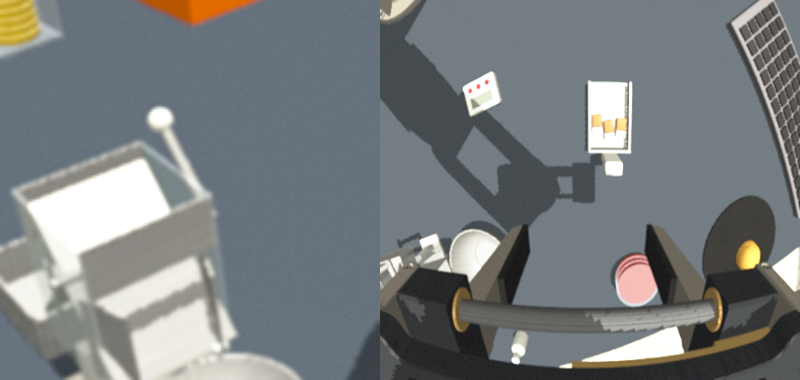

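The flap sits fully over, with the knob at crop (160,118). The scoop is ahead with its grip at (613,167) and the vials still inside. I'll move above the grip, then down.

{"api": "step_arm", "payload": {
  "commands": [
    [[0.05,0.26,0],0],
    [[0.05,0.26,0.3],0],
    [[0.05,0.26,0.6],0],
    [[0.05,0.26,0.8],0],
    [[0.05,0.26,0.8],0],
    [[0.05,0.26,0.8],0]
  ]
}}

```text
time: 8.65
eef_pos: [550.8, 281.7, 178.7]
tcp_rot: [[-0.925, 0.38, -0.0], [0.38, 0.925, -0.0], [0.0, -0.0, -1.0]]
contact_force: [0.4, 0.8, 1.0]
gripper_width: 92.0
grip_force: 0.0
```

```bash
python3 - <<'E'
from h import *
np.set_printoptions(precision=1,suppress=True)
eyes.get_image("scene")
o=finder.place_of("scene","scoop_grip")[:1];print(o,[atz("scene",k["xy"],80) for k in o])
m=eyes.camera_model("wrist");w,dw=snap("wrist","w4")
K=np.array(m["mtx"])
for n,z in(("scoop_grip",80),("scoop_lip",3)):
  for o in finder.place_of("wrist",n)[:1]:
    v=np.array([(o["xy"][0]-K[0,2])/K[0,0],(o["xy"][1]-K[1,2])/K[1,1]]);t=np.hypot(*v)
    ray=np.array(m["rotation"])@np.array([*(np.sin(t)*v/t),np.cos(t)]);c=np.array(m["position"])
    p=c+ray*(z-c[2])/ray[2];s=sensors.get_state()
    print(n,o,p,np.array(s["tcp_rot"]).T@(p-s["eef_pos"]))
print(s["eef_pos"])
E
```

```text
[{'xy': [348.2, 324.0], 'p': 0.73}] [array([546.3, 278.2,  80. ])]
scoop_grip {'xy': [273.4, 221.6], 'p': 0.91} [551.5 280.8  80. ] [ -0.2  -1.8 100.3]
[551.7 282.4 180.3]
```

View pics/w4.png

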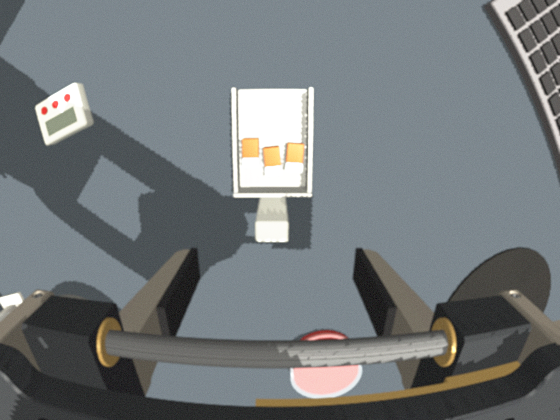

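The grip (273,222) lies centred between the fingers and the scoop is aligned with the tool. Next is down and grasp.

{"api": "step_arm", "payload": {
  "commands": [
    [[0,-0.01,0.2],0],
    [[0,-0.01,0.4],0],
    [[0,-0.01,0.55],0],
    [[0,-0.01,0.64],0],
    [[0,-0.01,0.64],0],
    [[0,-0.01,0.64],0]
  ]
}}

```text
time: 9.5
eef_pos: [550.5, 280.9, 83.0]
tcp_rot: [[-0.925, 0.38, 0.001], [0.38, 0.925, 0.0], [-0.001, 0.001, -1.0]]
contact_force: [1.5, -0.3, 0.1]
gripper_width: 91.6
grip_force: 0.0
```

{"api": "step_arm", "payload": {
  "commands": [
    [[0,0,0],0],
    [[0,0,0],0],
    [[0,0,0],0],
    [[0,0,0],0],
    [[0,0,0],0],
    [[0,0,0],0],
    [[0,0,0],0],
    [[0,0,0],0],
    [[0,0,0],0],
    [[0,0,0],0]
  ],
  "claw": 0,
  "force": 50
}}

```text
time: 10.5
eef_pos: [549.9, 280.5, 82.0]
tcp_rot: [[-0.925, 0.38, -0.0], [0.38, 0.925, -0.0], [0.0, -0.0, -1.0]]
contact_force: [-0.3, -0.2, -0.7]
gripper_width: 23.7
grip_force: 50.0
```

{"api": "step_arm", "payload": {
  "commands": [
    [[0,0,-0.05],0],
    [[0,0,-0.1],0],
    [[0,0,-0.2],0],
    [[0,0,-0.3],0],
    [[0,0,-0.3],0],
    [[0,0,-0.3],0]
  ]
}}

```text
time: 11.1
eef_pos: [550.3, 280.8, 128.0]
tcp_rot: [[-0.925, 0.38, 0.001], [0.38, 0.925, 0.001], [-0.001, 0.001, -1.0]]
contact_force: [0.3, -0.2, -2.2]
gripper_width: 23.9
grip_force: 50.0
```

```bash
python3 - <<'E'
from h import *
im,d=snap("scene","s5")
cv2.imwrite("pics/c5.png",cv2.resize(im[200:380,260:460],(600,540))[:,:,::-1])
E
```

```text
(no output)
```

View pics/c5.png

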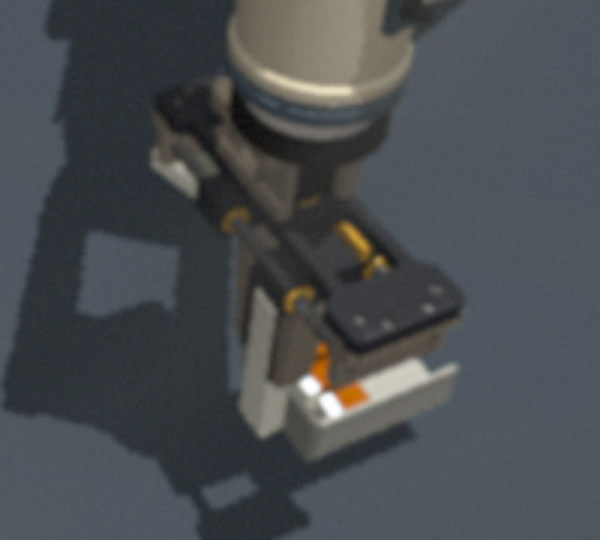

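The scoop is held level with the vials inside. I'll carry it gently up and over to the chute's +x side.

{"api": "step_arm", "payload": {
  "commands": [
    [[-0.02,-0.03,-0.06],0],
    [[-0.06,-0.08,-0.15],0],
    [[-0.13,-0.17,-0.26],0],
    [[-0.21,-0.27,-0.37],0],
    [[-0.29,-0.38,-0.48],0],
    [[-0.37,-0.49,-0.57],0],
    [[-0.45,-0.59,-0.65],0],
    [[-0.53,-0.69,-0.72],0],
    [[-0.59,-0.78,-0.77],0],
    [[-0.63,-0.83,-0.8],0],
    [[-0.64,-0.84,-0.8],0]
  ]
}}

```text
time: 12.25
eef_pos: [591.4, 126.2, 248.1]
tcp_rot: [[-0.924, 0.381, 0.001], [0.381, 0.924, 0.0], [-0.001, 0.001, -1.0]]
contact_force: [-0.2, 0.7, -1.9]
gripper_width: 23.9
grip_force: 50.0
```

{"api": "step_arm", "payload": {
  "commands": [
    [[-0.02,-0.03,-0.04],0],
    [[-0.06,-0.08,-0.1],0],
    [[-0.13,-0.17,-0.18],0],
    [[-0.21,-0.27,-0.26],0],
    [[-0.29,-0.38,-0.34],0],
    [[-0.37,-0.49,-0.42],0],
    [[-0.45,-0.59,-0.48],0],
    [[-0.53,-0.69,-0.53],0],
    [[-0.59,-0.78,-0.56],0],
    [[-0.63,-0.83,-0.57],0],
    [[-0.64,-0.84,-0.57],0]
  ]
}}

```text
time: 13.35
eef_pos: [631.9, -26.6, 332.5]
tcp_rot: [[-0.925, 0.381, -0.0], [0.381, 0.925, -0.0], [0.0, -0.0, -1.0]]
contact_force: [0.1, -0.1, -3.3]
gripper_width: 23.9
grip_force: 50.0
```

{"api": "step_arm", "payload": {
  "commands": [
    [[-0.02,-0.03,0],-0.01],
    [[-0.06,-0.08,0],-0.03],
    [[-0.13,-0.17,0],-0.05],
    [[-0.21,-0.27,0],-0.07],
    [[-0.29,-0.38,0],-0.09],
    [[-0.37,-0.49,0],-0.11],
    [[-0.45,-0.59,0],-0.13],
    [[-0.53,-0.69,0],-0.15],
    [[-0.59,-0.78,0],-0.17],
    [[-0.63,-0.83,0],-0.19],
    [[-0.64,-0.84,0],-0.19],
    [[-0.64,-0.84,0],-0.19]
  ]
}}

```text
time: 14.55
eef_pos: [672.6, -178.1, 332.0]
tcp_rot: [[-0.994, 0.105, -0.001], [0.105, 0.994, 0.0], [0.001, 0.0, -1.0]]
contact_force: [0.3, -0.1, -2.3]
gripper_width: 23.5
grip_force: 50.0
```

```bash
python3 - <<'E'
from h import *
np.set_printoptions(precision=1,suppress=True)
im,d=snap("scene","s6");m=eyes.camera_model("wrist");w,_=snap("wrist","w6")
K=np.array(m["mtx"])
for n,z in(("scoop_lip",254),("vial1_center",265),("chute",0)):
  for o in finder.place_of("wrist",n)[:1]:
    v=np.array([(o["xy"][0]-K[0,2])/K[0,0],(o["xy"][1]-K[1,2])/K[1,1]]);t=np.hypot(*v)
    ray=np.array(m["rotation"])@np.array([*(np.sin(t)*v/t),np.cos(t)]);c=np.array(m["position"])
    print(n,o,c+ray*(z-c[2])/ray[2])
cv2.imwrite("pics/c6.png",np.hstack([cv2.resize(im[60:300,40:320],(440,380)),cv2.resize(w[:300],(360,380))])[:,:,::-1])
E
```

```text
scoop_lip {'xy': [303.6, 174.8], 'p': 0.7} [ 632.8 -154.   254. ]
vial1_center {'xy': [242.5, 169.0], 'p': 0.71} [ 622.5 -194.7  265. ]
chute {'xy': [303.3, 177.1], 'p': 0.4} [ 685.4 -138.1    0. ]
```

View pics/c6.png

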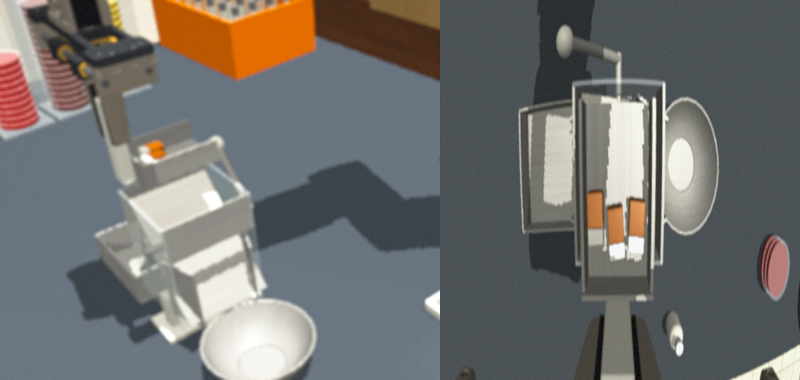

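The scoop is level over the mouth and centred between its walls, with the vials still in it. I'll ease the grip so gravity tips the lip down.

{"api": "step_arm", "payload": {
  "commands": [
    [[0,0,0],0],
    [[0,0,0],0],
    [[0,0,0],0]
  ],
  "force": 6
}}

```text
time: 15.1
eef_pos: [672.7, -178.4, 332.7]
tcp_rot: [[-0.995, 0.105, 0.0], [0.105, 0.995, -0.0], [-0.0, -0.0, -1.0]]
contact_force: [0.6, 0.3, -2.8]
gripper_width: 24.0
grip_force: 6.0
```

```bash
python3 - <<'E'
from h import *
im,d=snap("scene","s7")
w,_=snap("wrist","w7")
cv2.imwrite("pics/c7.png",np.hstack([cv2.resize(im[60:300,40:320],(440,380)),cv2.resize(w[:300],(360,380))])[:,:,::-1])
E
```

```text
(no output)
```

View pics/c7.png

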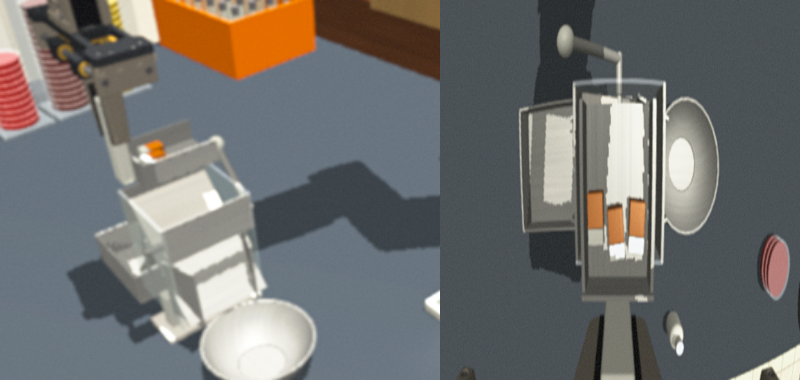

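Nothing has moved at 6 N, so I'll go to 3 N and check by comparing depth.

{"api": "step_arm", "payload": {
  "commands": [
    [[0,0,0],0],
    [[0,0,0],0],
    [[0,0,0],0],
    [[0,0,0],0]
  ],
  "force": 3
}}

```text
time: 15.6
eef_pos: [672.7, -178.5, 332.6]
tcp_rot: [[-0.995, 0.105, 0.0], [0.105, 0.995, -0.0], [-0.0, -0.0, -1.0]]
contact_force: [0.4, -0.1, -1.2]
gripper_width: 24.1
grip_force: 3.0
```

```bash
cat >> h.py <<'E'
def wpts(step=3):
    m=eyes.camera_model("wrist");w,d=snap("wrist","wtmp");K=np.array(m["mtx"])
    y,x=np.mgrid[0:420:step,0:560:step];y=y.ravel();x=x.ravel()
    v=np.stack([(x-K[0,2])/K[0,0],(y-K[1,2])/K[1,1]],1);t=np.hypot(*v.T)+1e-9
    ray=np.c_[v*(np.sin(t)/t)[:,None],np.cos(t)];dd=d[y,x]
    P=(ray/ray[:,2:]*dd[:,None])@np.array(m["rotation"]).T+np.array(m["position"])
    s=sensors.get_state();T=(P-s["eef_pos"])@np.array(s["tcp_rot"])  # tool frame
    return w,T[(dd>0)],w[y,x][dd>0]
def tilt():
    w,T,_=wpts(2)
    # scoop floor: median depth profile along tool x for |y|<30
    for a in range(10,125,10):
        k=(abs(T[:,0]-a)<5)&(abs(T[:,1])<25)&(T[:,2]<150)
        if k.sum()>3: print(a,k.sum(),np.median(T[k,2]).round(1),end=" | ")
    print()
    for o in finder.recognise("wrist","vial1_center")[:4]: print(o)
E
python3 -c "
from h import *
tilt()"
```

```text
10 1713 -13.3 | 20 2602 -87.9 | 30 1761 -79.2 | 40 174 124.4 | 50 114 129.6 | 
{'xy': [249.1, 212.4], 'p': 0.95}
```

```bash
python3 - <<'E'
from h import *
im,d=snap("scene","s8")
w,_=snap("wrist","w8")
for c in("wrist","scene"):
    for o in finder.recognise(c,"vial1_center")[:4]: print(c,o)
cv2.imwrite("pics/c8.png",np.hstack([cv2.resize(im[60:300,40:320],(440,380)),cv2.resize(w[:300],(360,380))])[:,:,::-1])
E
```

```text
wrist {'xy': [248.7, 150.1], 'p': 0.55}
scene {'xy': [130.5, 173.6], 'p': 0.5}
scene {'xy': [119.3, 173.5], 'p': 0.39}
```

View pics/c8.png

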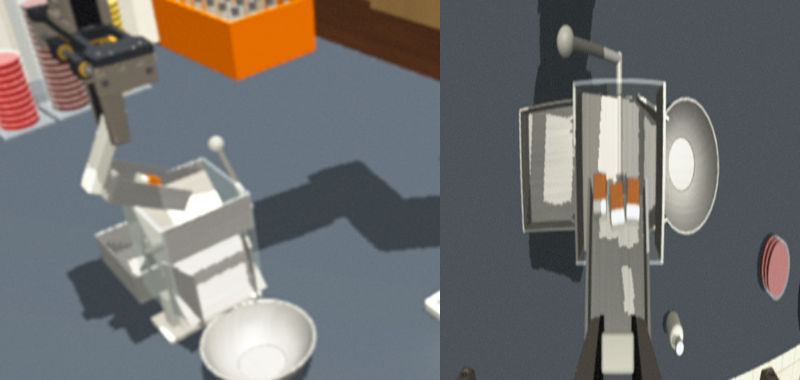

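The scoop has tipped by itself, with its lip in the mouth at about (617,185) and the vials sliding out. I'll wait, then check numerically.

{"api": "step_arm", "payload": {
  "commands": [
    [[0,0,0],0],
    [[0,0,0],0],
    [[0,0,0],0],
    [[0,0,0],0],
    [[0,0,0],0],
    [[0,0,0],0],
    [[0,0,0],0],
    [[0,0,0],0]
  ]
}}

```text
time: 16.7
eef_pos: [672.7, -178.5, 332.6]
tcp_rot: [[-0.995, 0.105, -0.0], [0.105, 0.995, -0.0], [0.0, -0.0, -1.0]]
contact_force: [-0.0, -0.8, -1.9]
gripper_width: 23.8
grip_force: 3.0
```

```bash
cat > v.py <<'E'
from h import *
np.set_printoptions(precision=0,suppress=True)
for c in("scene","top"):
    im,d=snap(c,"v_"+c);h=cv2.cvtColor(im,cv2.COLOR_RGB2HSV)
    M=((h[...,0]>3)&(h[...,0]<20)&(h[...,1]>150)&(h[...,2]>90)).astype(np.uint8)
    n,l,st,ce=cv2.connectedComponentsWithStats(M)
    for i in range(1,n):
        if st[i,4]>=8:
            ys,xs=np.nonzero(l==i);Q=np.median([unproj(c,(x,y),d[y,x]) for x,y in zip(xs,ys)],0)
            if Q[0]>300 and st[i,4]<500: print(c,st[i,4],ce[i],Q)
E
python3 v.py; python3 -c "
from h import *
tilt()"
```

```text
10 1682 -13.5 | 20 2513 -88.2 | 30 1764 -79.2 | 40 172 124.5 | 50 116 129.5 | 
{'xy': [381.4, 140.6], 'p': 0.64}Traceback (most recent call last):
  File "v.py", line 9, in <module>
    ys,xs=np.nonzero(l==i);Q=np.median([unproj(c,(x,y),d[y,x]) for x,y in zip(xs,ys)],0)
                                        ~~~~~~^^^^^^^^^^^^^^^^
  File "h.py", line 4, in unproj
    m=eyes.camera_model(cam);K=np.array(m["mtx"]);p=np.linalg.inv(K)@[xy[0],xy[1],1]
ValueError: time passes only in moves, steps and waits
```

```bash
sed -i '1a import functools' h.py; python3 - <<'E'
s=open('h.py').read()
s=s.replace('def unproj(cam,xy,d):\n    m=eyes.camera_model(cam)','@functools.lru_cache\ndef cm(cam): return eyes.camera_model(cam)\ndef unproj(cam,xy,d):\n    m=cm(cam)')
open('h.py','w').write(s)
E
python3 v.py
```

```text
scene 67 [204. 293.] [640. -11.  19.]
top 226 [99. 95.] [845. 519.  27.]
top 65 [297. 171.] [643.  -9.  22.]
```

```bash
python3 - <<'E'
from h import *
snap("wrist","w9")
for n in("scene0","top0","w6","v_scene","v_top","w9","s8"):
    im=cv2.imread(f"pics/{n}.png")[:,:,::-1].copy();h=cv2.cvtColor(im,cv2.COLOR_RGB2HSV)
    M=((h[...,0]>3)&(h[...,0]<22)&(h[...,1]>110)&(h[...,2]>50)).astype(np.uint8)
    k,l,st,ce=cv2.connectedComponentsWithStats(M)
    print(n,[(int(st[i,4]),ce[i].round().tolist()) for i in range(1,k) if 8<=st[i,4]<600])
a,b,c=[cv2.imread(f"pics/{n}.png") for n in("v_scene","v_top","w9")]
R=lambda x:cv2.resize(x,(400,300))
o=np.vstack([np.hstack([R(a[130:310,100:340]),R(b[140:230,270:390])]),np.hstack([R(c[60:285,150:450]),R(a[250:325,160:260])])])
cv2.imwrite("pics/c9.png",o)
E
```

```text
scene0 [(40, [177.0, 46.0]), (43, [167.0, 49.0]), (205, [366.0, 338.0])]
top0 [(367, [100.0, 95.0]), (149, [177.0, 222.0])]
w6 [(381, [218.0, 353.0]), (377, [334.0, 354.0])]
v_scene [(39, [177.0, 46.0]), (43, [167.0, 49.0]), (63, [106.0, 85.0]), (60, [80.0, 92.0]), (45, [92.0, 103.0]), (87, [204.0, 293.0])]
v_top [(403, [99.0, 94.0]), (76, [296.0, 171.0])]
w9 [(256, [390.0, 143.0]), (389, [217.0, 353.0]), (376, [335.0, 354.0])]
s8 [(39, [177.0, 46.0]), (42, [167.0, 49.0]), (66, [106.0, 85.0]), (60, [80.0, 92.0]), (42, [92.0, 103.0]), (50, [138.0, 173.0])]
```

View pics/c9.png

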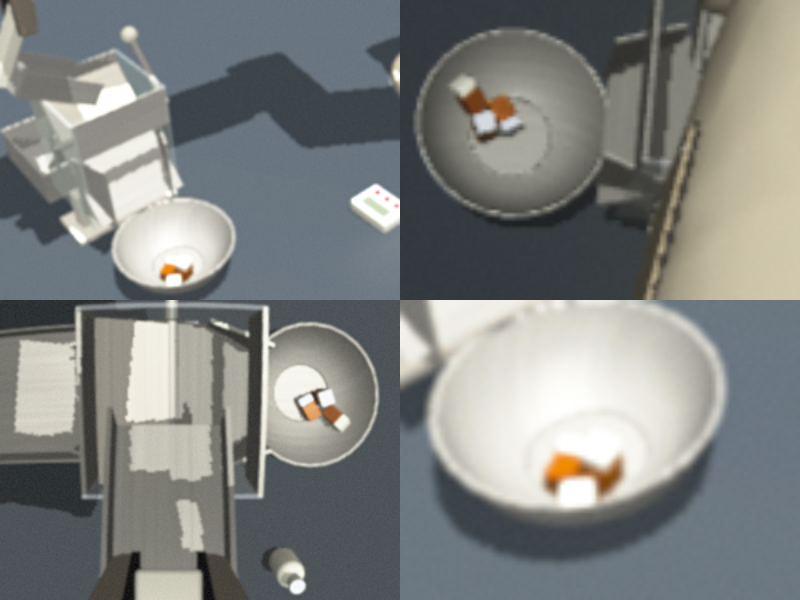

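All three vials are in the bowl: three white caps show around (495,110) in the top crop, and the scoop is empty. I'll raise the scoop and carry it over the robot's side of the chute, keeping well clear of the bowl.

{"api": "step_arm", "payload": {
  "commands": [
    [[0,0,0],0],
    [[0,0,0],0],
    [[0,0,-0.1],0],
    [[0,0,-0.25],0],
    [[0,0,-0.4],0],
    [[0.1,0,-0.4],0],
    [[0.25,0,-0.4],0],
    [[0.45,0,-0.4],0],
    [[0.65,0,-0.4],0],
    [[0.85,0,-0.4],0],
    [[1,0,-0.4],0],
    [[1,0,-0.4],0]
  ],
  "force": 20
}}

```text
time: 18.2
eef_pos: [521.5, -162.6, 394.5]
tcp_rot: [[-0.994, 0.105, 0.001], [0.105, 0.994, -0.001], [-0.001, -0.0, -1.0]]
contact_force: [-0.3, -0.2, -1.8]
gripper_width: 23.4
grip_force: 20.0
```

{"api": "step_arm", "payload": {
  "commands": [
    [[0.1,0,0],0],
    [[0.25,0,0],0],
    [[0.27,0.1,0],0],
    [[0.27,0.25,0],0],
    [[0.27,0.45,0],0],
    [[0.27,0.65,0],0],
    [[0.27,0.85,0],0],
    [[0.27,1,0],0]
  ]
}}

```text
time: 19.0
eef_pos: [499.3, -7.2, 393.0]
tcp_rot: [[-0.995, 0.104, 0.001], [0.104, 0.995, 0.001], [-0.001, 0.001, -1.0]]
contact_force: [0.8, -0.5, -2.1]
gripper_width: 23.8
grip_force: 20.0
```

{"api": "step_arm", "payload": {
  "commands": [
    [[0,0.2,0],0],
    [[0,0.4,0],0],
    [[0,0.6,0],0],
    [[0,0.8,0],0],
    [[0,1,0],0]
  ]
}}

```text
time: 19.5
eef_pos: [514.8, 141.8, 392.9]
tcp_rot: [[-0.995, 0.104, 0.0], [0.104, 0.995, 0.0], [-0.0, 0.0, -1.0]]
contact_force: [0.9, 0.3, -1.5]
gripper_width: 23.9
grip_force: 20.0
```

{"api": "step_arm", "payload": {
  "commands": [
    [[0,0.2,0],0],
    [[0,0.4,0.2],0],
    [[0,0.6,0.4],0],
    [[0,0.75,0.6],0],
    [[0,0.85,0.8],0],
    [[0,0.87,1],0],
    [[0,0.87,1],0],
    [[0,0.87,1],0]
  ]
}}

```text
time: 20.3
eef_pos: [528.3, 269.9, 243.0]
tcp_rot: [[-0.995, 0.104, -0.001], [0.104, 0.995, -0.0], [0.001, -0.0, -1.0]]
contact_force: [0.2, -0.8, -1.7]
gripper_width: 24.0
grip_force: 20.0
```

```bash
python3 -c "
from h import *
w,T,_=wpts(2)
for a in range(-20,125,10):
    k=(abs(T[:,0]-a)<5)&(abs(T[:,1])<25)&(T[:,2]>20)
    if k.sum()>3: print(a,k.sum(),np.percentile(T[k,2],[10,50,90]).round(0))
"; python3 v.py
```

```text
-20 177 [87. 90. 92.]
-10 230 [92. 95. 98.]
0 220 [ 99. 101. 103.]
10 253 [ 24. 107. 109.]
20 207 [111. 113. 115.]
30 190 [116. 118. 121.]
40 255 [122. 125. 244.]
50 211 [128. 131. 244.]
60 83 [242. 243. 245.]
70 83 [242. 243. 244.]
80 84 [242. 243. 244.]
90 84 [243. 244. 244.]
100 103 [243. 244. 245.]
110 85 [242. 243. 245.]
120 83 [242. 243. 244.]
scene 67 [204. 292.] [641. -12.  19.]
top 211 [101.  96.] [846. 514.  24.]
top 66 [296. 171.] [643.  -9.  22.]
```

The scoop hangs at about 30°, with its lip 132 mm below the TCP. I'll lower until the lip nearly touches, then go down while backing off with the light grip so it rocks level.

{"api": "step_arm", "payload": {
  "commands": [
    [[0,0,0.2],0],
    [[0,0,0.4],0],
    [[0,0,0.55],0],
    [[0,0,0.66],0],
    [[0,0,0.7],0],
    [[0,0,0.7],0],
    [[0,0,0.7],0]
  ]
}}

```text
time: 21.15
eef_pos: [529.2, 269.9, 139.1]
tcp_rot: [[-0.994, 0.105, 0.002], [0.105, 0.994, 0.001], [-0.002, 0.001, -1.0]]
contact_force: [0.1, -0.3, -1.5]
gripper_width: 24.0
grip_force: 20.0
```

{"api": "step_arm", "payload": {
  "commands": [
    [[0,0,0.0],0],
    [[0,0,0],0],
    [[0,0,0.02],0],
    [[-0.03,0,0.04],0],
    [[-0.06,0,0.055],0],
    [[-0.09,0,0.075],0],
    [[-0.12,0,0.095],0],
    [[-0.15,0,0.115],0],
    [[-0.18,0,0.14],0],
    [[-0.21,0,0.165],0],
    [[-0.24,0,0.195],0],
    [[-0.27,0,0.22],0]
  ],
  "force": 3
}}

```text
time: 22.35
eef_pos: [568.5, 265.1, 103.9]
tcp_rot: [[-0.995, 0.105, -0.001], [0.105, 0.995, -0.0], [0.001, -0.0, -1.0]]
contact_force: [0.0, 0.5, -1.6]
gripper_width: 23.8
grip_force: 3.0
```

{"api": "step_arm", "payload": {
  "commands": [
    [[-0.03,0,0.025],0],
    [[-0.05,0,0.05],0],
    [[-0.07,0,0.075],0],
    [[-0.09,0,0.1],0],
    [[-0.11,0,0.125],0],
    [[-0.12,0,0.145],0],
    [[-0.13,0,0.155],0],
    [[-0.13,0,0.155],0]
  ]
}}

```text
time: 23.15
eef_pos: [587.9, 263.3, 81.1]
tcp_rot: [[-0.995, 0.105, -0.0], [0.105, 0.995, -0.0], [0.0, -0.0, -1.0]]
contact_force: [-0.7, 0.0, -1.8]
gripper_width: 23.5
grip_force: 3.0
```

```bash
python3 -c "
from h import *
w,T,_=wpts(2)
for a in range(10,135,10):
    k=(abs(T[:,0]-a)<5)&(abs(T[:,1])<25)&(T[:,2]>20)
    if k.sum()>3: print(a,k.sum(),np.percentile(T[k,2],[10,50,90]).round(0))
"
```

```text
10 590 [24. 47. 68.]
20 233 [76. 77. 78.]
30 242 [76. 77. 78.]
40 246 [76. 77. 77.]
50 257 [75. 76. 77.]
60 274 [75. 76. 77.]
70 279 [75. 76. 77.]
80 257 [75. 75. 76.]
90 280 [74. 75. 76.]
100 272 [74. 75. 76.]
110 239 [74. 75. 80.]
120 257 [80. 81. 82.]
130 247 [80. 81. 82.]
```

The scoop floor is level and on the bench. I'll release, go straight up and check.

{"api": "step_arm", "payload": {
  "commands": [
    [[0,0,0],0],
    [[0,0,0],0],
    [[0,0,0],0],
    [[0,0,0],0],
    [[0,0,0],0],
    [[0,0,0],0],
    [[0,0,0],0],
    [[0,0,0],0],
    [[0,0,0],0]
  ],
  "claw": 1
}}

```text
time: 24.1
eef_pos: [587.9, 263.3, 81.3]
tcp_rot: [[-0.995, 0.105, -0.0], [0.105, 0.995, -0.0], [0.0, -0.0, -1.0]]
contact_force: [-0.7, 0.1, 0.6]
gripper_width: 91.4
grip_force: 0.0
```

{"api": "step_arm", "payload": {
  "commands": [
    [[0,0,-0.2],0],
    [[0,0,-0.5],0],
    [[0,0,-0.8],0],
    [[0,0,-1],0],
    [[0,0,-1],0],
    [[0,0,-1],0]
  ]
}}

```text
time: 24.7
eef_pos: [588.0, 263.3, 231.8]
tcp_rot: [[-0.995, 0.105, 0.001], [0.105, 0.995, 0.001], [-0.001, 0.001, -1.0]]
contact_force: [-0.2, 0.0, -0.3]
gripper_width: 92.2
grip_force: 0.0
```

```bash
python3 -c "
from h import *
w,T,_=wpts(2)
for a in range(0,135,15):
    k=(abs(T[:,0]-a)<5)&(abs(T[:,1])<25)&(T[:,2]>40)
    if k.sum()>3: print(a,k.sum(),np.percentile(T[k,2],[5,50,90]).round(0))
eyes.get_image('scene')
for n in('scoop_grip','scoop_lip'):
    o=finder.place_of('scene',n)[0];print(n,o,atz('scene',o['xy'],80 if 'grip' in n else 3).round())
print(sensors.get_state()['gripper_width'])
"; python3 v.py
```

```text
0 104 [125. 126. 231.]
15 242 [126. 196. 227.]
30 97 [226. 227. 228.]
45 87 [226. 227. 228.]
60 88 [226. 227. 228.]
75 88 [226. 227. 228.]
90 91 [226. 227. 228.]
105 86 [226. 227. 228.]
120 88 [229. 230. 231.]
scoop_grip {'xy': [330.3, 332.4], 'p': 0.57} [581. 266.  80.]
scoop_lip {'xy': [176.5, 150.3], 'p': 0.67} [ 308. -559.    3.]
92.39290238047495
scene 8 [365. 226.] [574. 297. 326.]
scene 9 [373. 231.] [576. 309. 324.]
scene 69 [204. 293.] [641. -11.  19.]
top 20 [97. 83.] [883. 529.  30.]
top 67 [296. 171.] [643.  -9.  23.]
```

The scoop stands level with its grip top 105 mm up, the vials are in the bowl, and the gripper is clear.

```bash
python3 -c "
from rig import r
print(r.sign_off())"
```

```text
the job is handed in; nothing more can be done
None
```

I handed the job in at about 25 s of the 72 s allowed: the flap is at its stop feeding the bowl, all three vials are in the bowl, and the scoop stands empty and upright on the bench with the gripper clear; the sign-off returned no verdict.

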